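# Feed one ferrule and complete the club-head kit

### The arm

A 7-joint arm with a two-finger parallel gripper is mounted at the origin on a cart in front of the work surface, level with it; the furniture and walls round the work are solid. World frame = base frame: x ahead of the robot, y to its left, z up, the work surface at z = 0. Lengths are in m, angles in rad, forces in N, time in s.
With the tool pointing down it reaches from about 0.425 to 1.025 m from the base axis. Payload 3.6 kg.
Tool frame: the origin (TCP) lies on the centre line of the jaws, within the pads' length; the fingertips stand 8 mm ahead of it and the grasp point (between the pads) lies 11 mm behind it (manip.finger_overhang is the distance from the TCP to the fingertips, in m); y points along the fingers, x is the direction in which the jaws open and shut, and the axes are right-handed (so a half turn about y gives the same grasp; the last joint's range is limited). The gripper opens to 85 mm and grips with 20 to 120 N. Pads are 22 mm wide; open, the fingers measure 114 mm over their backs; the gripper's body (76 mm by 85 mm) begins 54 mm behind the grasp point. The pads swing forward as they close: fully open they stand 13 mm farther back than shut.
Start: joints at [1.052, 0.591, 0.048, 1.609, -0.033, 0.943, -0.034], TCP at [0.299, -0.66, 0.239] pointing down, gripper open.
Joint ranges: [-2.69, 2.69], [-0.47, 2.24], [-1.27, 1.36], [0.19, 2.51], [-1.53, 4.68], [0.08, 2.07], [-3.09, 3.09]. Speed limits (rad/s): [2.57, 2.57, 3.14, 3.14, 3.14, 3.14, 3.14].

### API

Orientations are given as a unit quaternion [w, x, y, z].
In Python, from station import manip, planner, viewer, read_t, read_q, read_dq, read_effort, read_eef_pos, read_tcp_rot, read_ft_force, read_moment, read_opening gives the robot as it stands. The module is installed in compiled form; this text tells all that it offers. Calls block until the motion is done:
- manip.reach(position, orientation): joint-space move of the TCP to a pose.
- manip.move_l(position, ori=None, feed=0.15, guard=None): straight line of the TCP; ori=None keeps the orientation; feed is the mean speed in m/s. With guard (N) it stops when the force on the tool has changed by that much, and returns True; else False.
- manip.movej(angles): joint-space move.
- manip.let_go() and manip.close_gripper(newtons=None): open the fingers fully, or close them until they stop; newtons is the grip in N (None keeps the last).
- manip.pause(seconds).
- planner.inverse_kinematics(position, orientation): joint angles nearest the present ones, or None.
- viewer.snapshot(name): name is "side" or "top"; returns a dict with "img" (480x640x3 uint8, blue, green, red), "camera_matrix" (3x3 intrinsics, pixels), "eye" and "attitude" of the camera in the world. Camera axes: x right, y down, z forward; pixel columns grow to the right and rows downward; lengths in m; the calibration is good to about 2 mm. A picture is of the moment at which its call begins. There is no depth.
A pose or a line that the arm cannot do raises manip.IKError and nothing moves.
- manip.sign_off(): hands the job in, once; it reports no verdict.
Readings, each from a call of its own:
- read_t(): time.
- read_q(): joint angles.
- read_dq(): joint speeds.
- read_effort(): joint torques, N m.
- read_eef_pos(): TCP position.
- read_tcp_rot(): TCP orientation.
- read_ft_force(): force on the tool from outside, world axes, zero at the start.
- read_moment(): the same for the moment, N m.
- read_opening(): opening from 0.0 (shut) to 1.0 (fully open).
Only numpy, scipy, OpenCV 4.12 (cv2) and the standard library are available. Lean on these libraries where they do the work, as an engineer would, in place of code of your own. Each camera call takes 0.05 s, during which the arm holds its last target.

### The job

The kit tray holds two golf club heads, but only one of them has its ferrule standing in the cell in front of it. Push the feeder's red grip all the way to its stop so that one ferrule is fed out to the end of the track, let go of it there so that it springs back by itself and the next ferrule drops, then stand the fed ferrule upright in the empty ferrule cell of the tray. Feed only one, and leave everything else on the table and in the tray where it is.

Things in the scene. Friction and masses are not known exactly. Their poses are not given: they have to be found in the camera images.
- feeder: Ferrule feeder, fixed: grey base plate 266 x 74 x 10 mm (x = -172 to +94 mm), on it a narrow aluminium track whose top is 30 mm above the table, over that a clear upright magazine (23 mm square, top 108 mm above the table) with three black ferrules stacked in it. Origin: on the table, under the magazine; +x is the direction in which the slide is pushed and ferrules are fed, z up.
- feeder_slide (a joint): The feeder's slide (steel pusher blade, red grip at its rear). 0 = home, 0.075 m = at its stop, along the feeder's +x. Springs push it home: 4 N to start, 9 N at the stop, 2 N more at 0.1 m/s; let go, it snaps home within half a second. At the stop the blade has put one ferrule in the nest; with the slide home the next drops before it. A short stroke leaves the ferrule on the way to jam.
- slide_grip (a point): Centre of the slide's upright red grip, moves with it: flat-sided, 16 mm along the feeder's x, 26 mm along its y, from 52 to 100 mm above the table (this point: 76 mm). It is 150 mm behind the magazine at home, 75 mm at the stop. Pinched across the feeder's y, it can snap back between the opened fingers. Beside it nothing stands above 52 mm.
- nest (a point): The nest at the front end of the track, on the track's top, 30 mm above the table, 72 mm ahead of the magazine: a fed ferrule comes to stand here upright, up to 5 mm before or 3 mm beyond this point. Beside it rails 5 mm high and 4.5 mm thick (17 mm apart), in front a 5 mm lip; above them it is free all round: take the ferrule by its upper 18 mm, closing across the feeder's y.
- ferrule_a_mid (a point): Centre (half-way up) of the lowest ferrule in the feeder, the one to be fed: black, slightly tapered ring, 15 mm in diameter, 24.5 mm tall, 12 g, standing upright; z is its axis. At the start it stands on the track under the magazine.
- ferrule_b_mid (a point): Centre of the ferrule above it in the magazine (same kind); it must drop on to the track once the slide is home, and must stay in the feeder.
- cell_left (a point): Middle of the floor (3 mm above the table) of the tray's ferrule cell on its +y side. Axes as the tray's: the cell's club head lies at +x. Each cell is 60 mm (x) by 92 mm (y), with a white pad, and walls 7 mm high from the table (outer rim 10 mm). One cell is empty, the other holds a ferrule; which one changes.
- cell_right (a point): The same for the cell on the tray's -y side, 96 mm from the other.
- kit_tray: Flat grey kit tray, fixed: 200 (x) by 196 mm (y), 10 mm high, floor 3 mm thick; origin under its centre, z up. Two lanes side by side along y; each has a ferrule cell at -x and a bay with a club head at +x.
- ferrule_kit_mid (a point): Centre of the ferrule (15 x 24 mm) that already stands in one of the tray's cells; stays where it is.
- head_done: Black club head in the tray that has its ferrule: 70 x 119 x 50 mm, lying with its toe to its cell and its neck away from it; origin under its middle.
- head_short: Black club head in the tray whose ferrule is missing, same size and kind.
- tweezers_1: Bystander: steel tweezers 124 mm long, lying.
- pin_gauge: Bystander: pin gauge 64 mm long, lying.
- driver: Bystander: small green screwdriver 156 mm long, lying.

How it is judged:
By the outcome, as a careful person would: the job done as asked, in the order asked, and still so for the second after the job is handed in, with the robot touching nothing.
It also fails if it takes over 51 s, if anything falls off the work surface, if the arm or the gripper's body presses on something with over 40 N, if the wrist force passes 120 N, or if a joint passes its speed limit or range.

## Working session

There is one attempt and no reset: what is moved stays moved. The work goes in short steps, each a Python script; the robot and the scene stay as the last script left them, time stands still between calls to the robot, and variables do not carry over. Pictures are saved under pics/ and viewed, and the job is handed in when it is done.

```bash
mkdir -p pics; ls
python3 - <<'E'
from station import *
import cv2, pickle
for n in("side","top"):
    s=viewer.snapshot(n); cv2.imwrite(f"pics/{n}0.png",s["img"]); pickle.dump(s,open(f"{n}0.pkl","wb"))
    print(n,s["camera_matrix"],s["eye"],s["attitude"])
print(read_t(),read_eef_pos(),read_tcp_rot(),manip.finger_overhang,read_opening())
E
```

```text
pics
side [[569.44511402   0.         306.45538061]
 [  0.         569.44511402 236.58000105]
 [  0.           0.           1.        ]] [ 0.47666593 -0.91337063  0.57684866] [-0.51538624  0.85441365 -0.05371121  0.03833316]
top [[474.8903653    0.         315.65966732]
 [  0.         474.8903653  241.10304417]
 [  0.           0.           1.        ]] [ 0.44160799 -0.00489376  0.99419407] [ 0.06811174 -0.6988052   0.70914655 -0.0643681 ]
0.1 [ 0.29916717 -0.65957495  0.23824333] [ 0.59473023 -0.59399631  0.38369334 -0.3824183 ] 0.008 1.0032680041594406
```

View pics/top0.png

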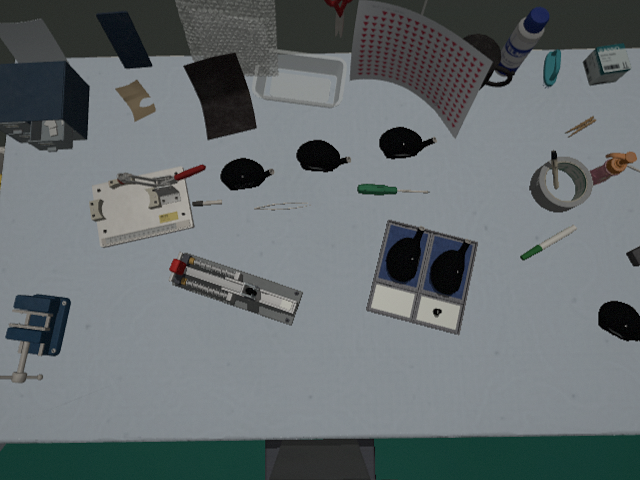

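View pics/side0.png

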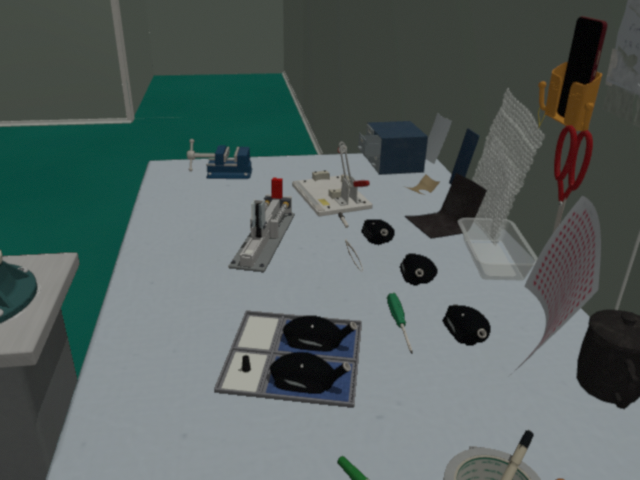

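Run:
```python
import cv2
i=cv2.imread("pics/top0.png")
a=cv2.resize(i[240:335,155:315],None,fx=5,fy=5,interpolation=cv2.INTER_CUBIC)
b=cv2.resize(i[210:340,355:490],None,fx=4.5,fy=4.5,interpolation=cv2.INTER_CUBIC)
cv2.imwrite("pics/fe.png",a);cv2.imwrite("pics/tr.png",b)
s=cv2.imread("pics/side0.png")
cv2.imwrite("pics/sfe.png",cv2.resize(s[170:275,220:310],None,fx=5.5,fy=5.5,interpolation=cv2.INTER_CUBIC))
```

```text
(no output)
```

View pics/fe.png

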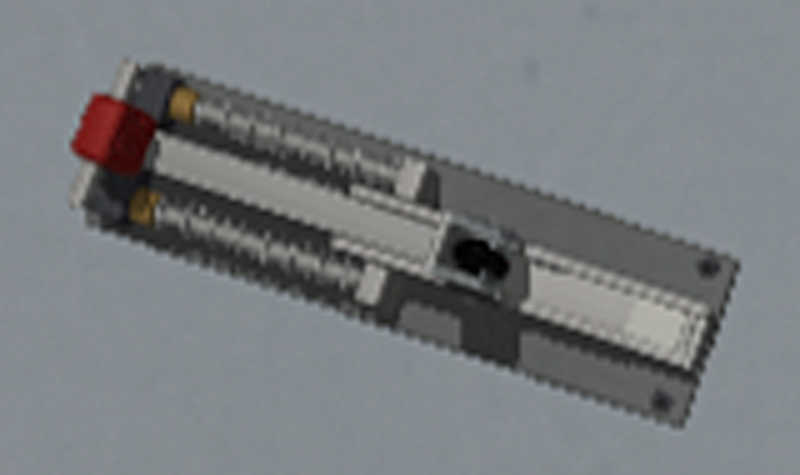

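View pics/tr.png

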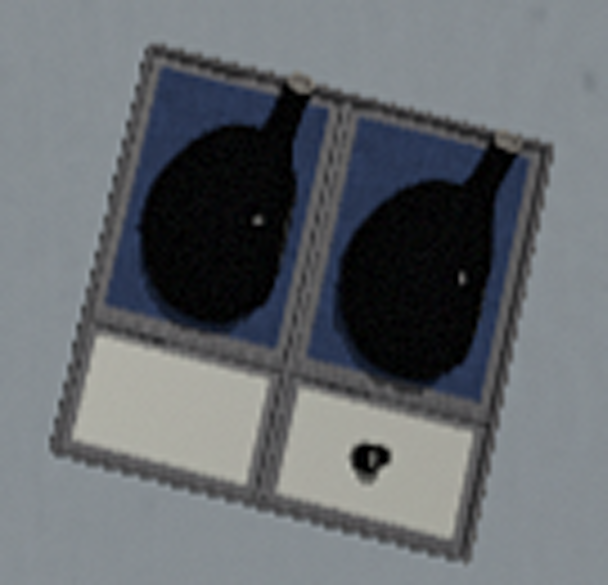

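View pics/sfe.png

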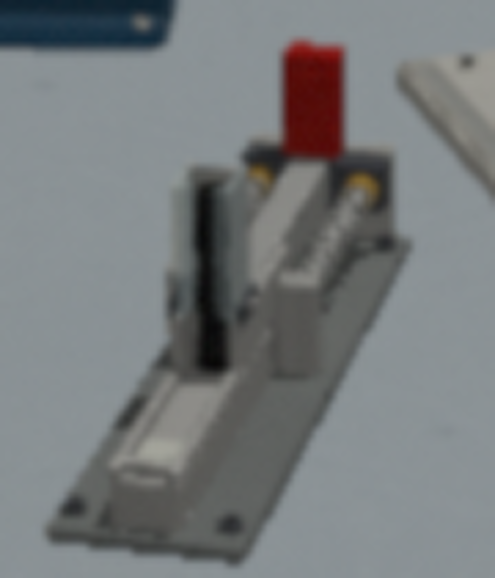

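```bash
cat > h.py <<'E'
import numpy as np, pickle
from scipy.spatial.transform import Rotation as R
from scipy.optimize import least_squares
def proj(s,P):
    q=s["attitude"]; r=R.from_quat([q[1],q[2],q[3],q[0]])
    c=r.inv().apply(np.atleast_2d(P)-s["eye"]); K=s["camera_matrix"]
    return np.c_[K[0,0]*c[:,0]/c[:,2]+K[0,2],K[1,1]*c[:,1]/c[:,2]+K[1,2]]
def ray(s,uv,z):
    q=s["attitude"]; r=R.from_quat([q[1],q[2],q[3],q[0]]); K=s["camera_matrix"]
    d=r.apply([(uv[0]-K[0,2])/K[0,0],(uv[1]-K[1,2])/K[1,1],1]); return s["eye"]+d*(z-s["eye"][2])/d[2]
def T(p,L):
    L=np.atleast_2d(L); c,sn=np.cos(p[2]),np.sin(p[2])
    return np.c_[p[0]+c*L[:,0]-sn*L[:,1],p[1]+sn*L[:,0]+c*L[:,1],L[:,2]]
E
cat > fit.py <<'E'
from h import *
t=pickle.load(open("top0.pkl","rb"));s=pickle.load(open("side0.pkl","rb"))
def cr(u,k,o): return [(u[0]+.5)/k-.5+o[0],(u[1]+.5)/k-.5+o[1]]
F=[ (t,cr((738,263),5,(155,240)),(.094,.037,.01)),(t,cr((685,425),5,(155,240)),(.094,-.037,.01)),
(t,cr((88,224),5,(155,240)),(-.172,-.037,.01)),
(s,cr((48,535),5.5,(220,170)),(.094,-.037,.005)),(s,cr((240,560),5.5,(220,170)),(.094,.037,.005)),(s,cr((410,240),5.5,(220,170)),(-.172,.037,.01)),
(s,cr((314,48),5.5,(220,170)),(-.150,0,.1)),(t,cr((103,132),5,(155,240)),(-.150,0,.1))]
k,o=4.5,(355,210)
Y=[(t,cr((150,48),k,o),(.1,.098,.01)),(t,cr((550,148),k,o),(.1,-.098,.01)),(t,cr((466,556),k,o),(-.1,-.098,.01)),(t,cr((57,452),k,o),(-.1,.098,.01)),
(s,(248,312),(-.1,.098,.01)),(s,(362,317),(.1,.098,.01)),(s,(355,402),(.1,-.098,.01)),(s,(218,391),(-.1,-.098,.01))]
for n,D,p0 in(("feeder",F,(.4,.15,-1.8)),("tray",Y,(.4,-.2,-.2))):
  for cams in ((t,),(s,),(t,s)):
    E=[d for d in D if any(d[0] is c for c in cams)]
    f=lambda p:np.concatenate([(proj(c,T(p,L))[0]-u) for c,u,L in E])
    r=least_squares(f,p0); print(n,len(E),r.x.round(4)); 
  print(r.fun.reshape(-1,2).round(1).tolist()); pickle.dump(r.x,open(n+".pkl","wb"))
  for c,u,L in D: print(L, (ray(c,u,L[2])).round(4), T(r.x,L).round(4))
E
python3 fit.py
```

```text
feeder 4 [ 0.5192  0.1262 -1.9078]
feeder 4 [ 0.5208  0.1285 -1.9091]
feeder 8 [ 0.52    0.1266 -1.9075]
[[1.3, -1.2], [0.2, 0.9], [-1.3, -0.2], [-1.4, 1.1], [0.4, 0.9], [0.2, -0.9], [-0.7, -0.1], [-0.9, -1.1]]
(0.094, 0.037, 0.01) [0.5214 0.0284 0.01  ] [[0.5238 0.0256 0.01  ]]
(0.094, -0.037, 0.01) [0.4557 0.0506 0.01  ] [[0.454  0.0501 0.01  ]]
(-0.172, -0.037, 0.01) [0.5415 0.2984 0.01  ] [[0.5419 0.3012 0.01  ]]
(0.094, -0.037, 0.005) [0.4567 0.054  0.005 ] [[0.454  0.0501 0.005 ]]
(0.094, 0.037, 0.005) [0.5233 0.0292 0.005 ] [[0.5238 0.0256 0.005 ]]
(-0.172, 0.037, 0.01) [0.6106 0.2717 0.01  ] [[0.6117 0.2767 0.01  ]]
(-0.15, 0, 0.1) [0.5711 0.2677 0.1   ] [[0.5695 0.2682 0.1   ]]
(-0.15, 0, 0.1) [0.5673 0.2664 0.1   ] [[0.5695 0.2682 0.1   ]]
tray 4 [ 0.5523 -0.2219 -0.2665]
tray 4 [ 0.5574 -0.2216 -0.2508]
tray 8 [ 0.5556 -0.2219 -0.257 ]
[[-1.4, -2.8], [0.8, -3.3], [1.8, -0.1], [-1.5, -0.4], [-2.9, -2.3], [0.0, 2.3], [1.4, 1.3], [-3.4, -1.6]]
(0.1, 0.098, 0.01) [ 0.6712 -0.1552  0.01  ] [[ 0.6773 -0.1526  0.01  ]]
(0.1, -0.098, 0.01) [ 0.6203 -0.3399  0.01  ] [[ 0.6275 -0.3421  0.01  ]]
(-0.1, -0.098, 0.01) [ 0.4338 -0.2877  0.01  ] [[ 0.434  -0.2913  0.01  ]]
(-0.1, 0.098, 0.01) [ 0.4829 -0.1048  0.01  ] [[ 0.4838 -0.1017  0.01  ]]
(-0.1, 0.098, 0.01) [ 0.4885 -0.109   0.01  ] [[ 0.4838 -0.1017  0.01  ]]
(0.1, 0.098, 0.01) [ 0.6787 -0.146   0.01  ] [[ 0.6773 -0.1526  0.01  ]]
(0.1, -0.098, 0.01) [ 0.626  -0.3395  0.01  ] [[ 0.6275 -0.3421  0.01  ]]
(-0.1, -0.098, 0.01) [ 0.4388 -0.2952  0.01  ] [[ 0.434  -0.2913  0.01  ]]
```

```bash
cat > r.py <<'E'
from h import *
from station import *
import cv2
fp=pickle.load(open("feeder.pkl","rb")); tp=pickle.load(open("tray.pkl","rb"))
def quat(yaw,sg=1):   # jaws along (cos yaw,sin yaw)
    x=sg*np.array([np.cos(yaw),np.sin(yaw),0]);y=np.array([0,0,-1.]);M=np.c_[x,y,np.cross(x,y)]
    q=R.from_matrix(M).as_quat(); return np.array([q[3],q[0],q[1],q[2]])
def F(x,y,z): return T(fp,(x,y,z))[0]
def snap(n):
    for c in("side","top"):
        s=viewer.snapshot(c); cv2.imwrite(f"pics/{c}{n}.png",s["img"]); pickle.dump(s,open(f"{c}{n}.pkl","wb"))
E
python3 - <<'E'
from r import *
t=pickle.load(open("top0.pkl","rb"))
print("start x axis",R.from_quat(np.roll(read_tcp_rot(),-1)).as_matrix().round(3).tolist())
for nm,uv in(("pad crop",(170,413)),("kit",(368,468))):
    print(nm,ray(t,((uv[0]+.5)/4.5-.5+355,(uv[1]+.5)/4.5-.5+210),.003), )
print("cellL",T(tp,(-.065,.048,.003)))
yf=fp[2]+np.pi/2
for sg in(1,-1):
    q=quat(yf,sg)
    for P in(F(-.15,0,.15),F(-.15,0,.07),F(-.075,0,.07),F(.072,0,.047),[.4785,-.157,.02]):
        j=planner.inverse_kinematics(P,q); print(sg,np.round(P,4),None if j is None else np.round(j,2))
E
```

```text
start x axis [[0.413, -0.001, 0.911], [-0.911, 0.002, 0.413], [-0.002, -1.0, -0.0]]
pad crop [ 0.50024842 -0.15816234  0.003     ]
kit [ 0.47391121 -0.24764706  0.003     ]
cellL [[ 0.50498295 -0.15898166  0.003     ]]
1 [0.5695 0.2682 0.15  ] [-0.23  0.61 -0.4   1.88  0.35  0.72 -1.17]
1 [0.5695 0.2682 0.07  ] [-0.38  0.7  -0.19  1.93  0.24  0.54 -1.07]
1 [0.5448 0.1974 0.07  ] [-0.32  0.65 -0.15  2.04  0.21  0.46 -0.96]
1 [0.4962 0.0586 0.047 ] [-0.14  0.64 -0.09  2.23  0.19  0.28 -0.73]
1 [ 0.4785 -0.157   0.02  ] [ 0.29  0.69 -0.09  2.22  0.24  0.23 -0.35]
-1 [0.5695 0.2682 0.15  ] [ 0.17  0.83 -1.07  1.87  0.88  1.01  1.51]
-1 [0.5695 0.2682 0.07  ] [ 0.16  0.97 -1.08  1.9   1.06  0.98  1.37]
-1 [0.5448 0.1974 0.07  ] [ 0.27  0.93 -1.08  2.02  1.08  0.93  1.39]
-1 [0.4962 0.0586 0.047 ] [-0.54  0.7   0.46  2.24 -0.88  0.38 -2.81]
-1 [ 0.4785 -0.157   0.02  ] [-0.03  0.73  0.36  2.24 -0.88  0.31 -2.39]
```

Run:
```python
from r import *
q=quat(fp[2]+np.pi/2)
manip.reach(F(-.15,0,.16),q); manip.move_l(F(-.15,0,.07),feed=.12)
print(read_t(),read_eef_pos(),read_ft_force()); snap(1)
for n,b in(("side",(170,275,220,330)),("top",(215,335,130,310))):
    i=cv2.imread(f"pics/{n}1.png"); cv2.imwrite(f"pics/{n}1c.png",cv2.resize(i[b[0]:b[1],b[2]:b[3]],None,fx=4.4,fy=4.4,interpolation=2))
```

```text
4.3833 [0.57000193 0.26861579 0.07053883] [0.42265945 0.3416063  0.32967351]
```

View pics/side1c.png

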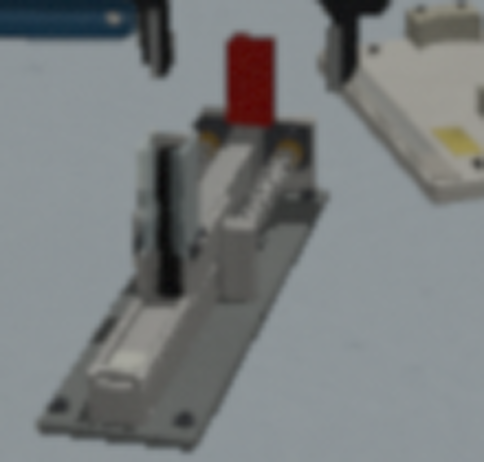

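View pics/top1c.png

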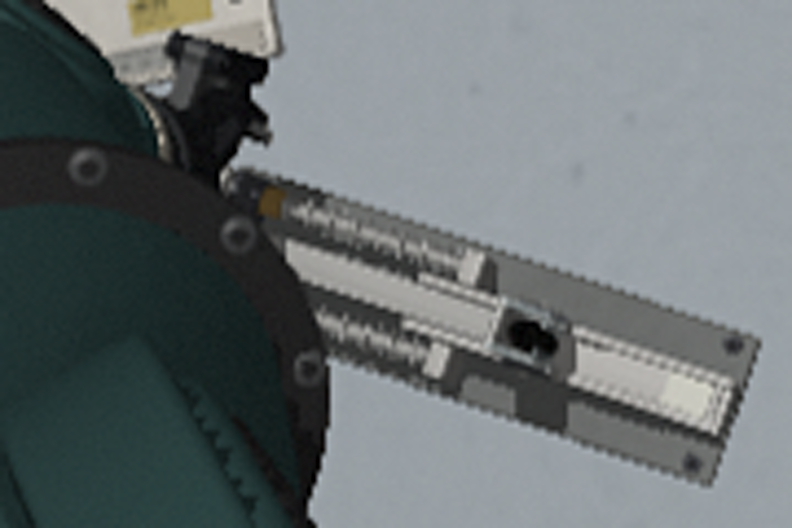

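The fingers straddle the red grip symmetrically in the side view: tips at crop x 160 and 340, grip centre at 251. The depth is right too. Next I pinch and push.

Run:
```python
from r import *
manip.close_gripper(40); print("closed",read_t(),read_opening(),read_eef_pos(),read_ft_force())
p0=read_eef_pos(); d=np.array([np.cos(fp[2]),np.sin(fp[2]),0]); l=np.array([-d[1],d[0],0])
manip.move_l(F(-.15,0,.07)+d*.06,feed=.1); f=read_ft_force(); print("60",read_eef_pos(),f,f@d,f@l)
g=manip.move_l(F(-.15,0,.07)+d*.082,feed=.03,guard=15); f=read_ft_force()
print("stop",g,read_t(),read_eef_pos(),(read_eef_pos()-p0)@d,f@d,f@l,f[2],read_opening()); snap(2)
for n,b in(("side",(170,275,220,330)),("top",(215,335,130,310))):
    i=cv2.imread(f"pics/{n}2.png"); cv2.imwrite(f"pics/{n}2c.png",cv2.resize(i[b[0]:b[1],b[2]:b[3]],None,fx=4.4,fy=4.4,interpolation=2))
```

```text
closed 5.0583 0.2977909028085748 [0.57028777 0.26792755 0.07033501] [ 1.72366945 -0.9637093   2.47623373]
60 [0.5518292  0.21545172 0.07042858] [ 5.91933113  6.16236263 -4.35390608] -7.772120829414928 3.5506804977937088
stop False 6.6917 [0.54543546 0.19717853 0.07047848] 0.07498703109121509 -11.143958967056161 3.2522546798808456 -7.992136048750583 0.2994997918094734
```

View pics/side2c.png

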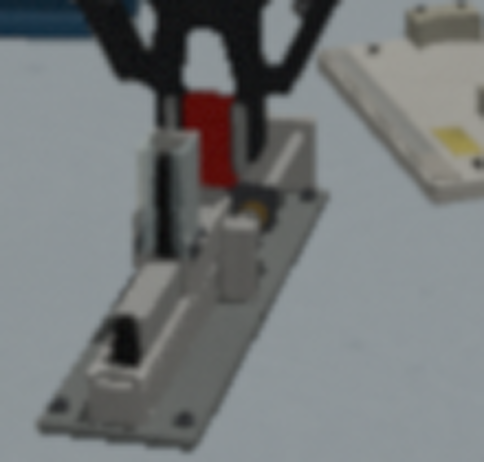

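View pics/top2c.png

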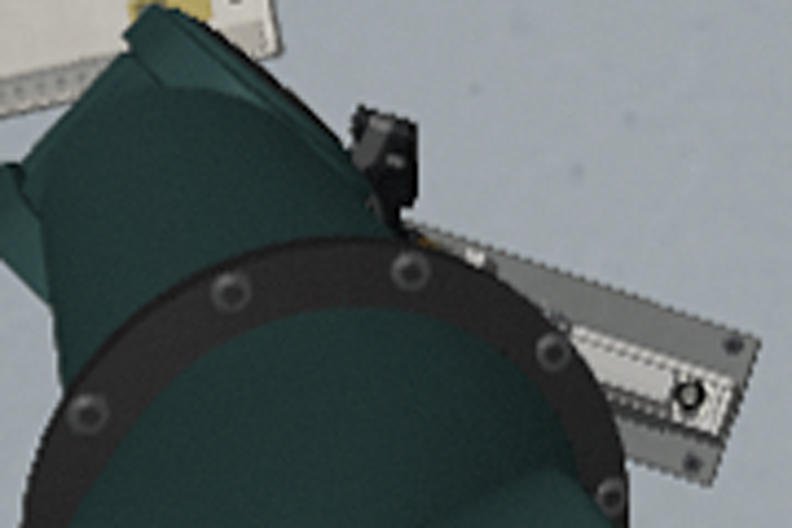

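The ferrule stands in the nest, and the force of 11.1 N is above the 9 N spring. I'll press a little more to confirm the hard stop, then let go.

Run:
```python
from r import *
d=np.array([np.cos(fp[2]),np.sin(fp[2]),0])
p0=np.array([0.57028777,0.26792755,0.07033501])
for e in(.086,.090):
    g=manip.move_l(F(-.15,0,.07)+d*e,feed=.03,guard=15); f=read_ft_force(); print(e,g,(read_eef_pos()-p0)@d,f@d)
manip.let_go(); manip.pause(.6); print(read_t(),read_opening(),read_ft_force())
manip.move_l(F(-.075,0,.16),feed=.15)
manip.reach(F(.0,-.15,.25),quat(fp[2]+np.pi/2))
print(read_t());snap(3)
for n,b in(("side",(170,275,220,330)),("top",(215,335,130,310))):
    i=cv2.imread(f"pics/{n}3.png"); cv2.imwrite(f"pics/{n}3c.png",cv2.resize(i[b[0]:b[1],b[2]:b[3]],None,fx=4.4,fy=4.4,interpolation=2))
```

```text
0.086 False 0.07502108191822938 -15.65682072460901
0.09 False 0.07514603773201504 -21.52439411156358
8.575 1.0008198041252576 [ 0.55462851 -0.27721134 -0.09031493]
10.1167
```

View pics/side3c.png

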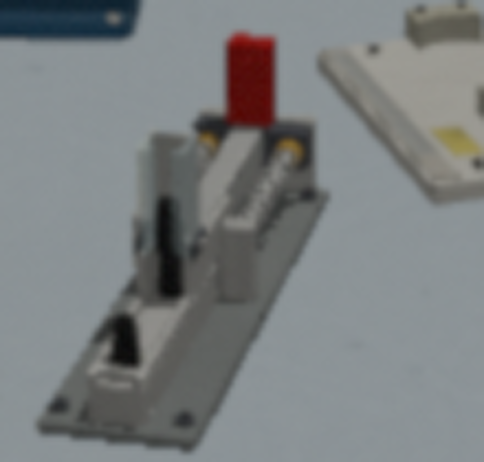

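View pics/top3c.png

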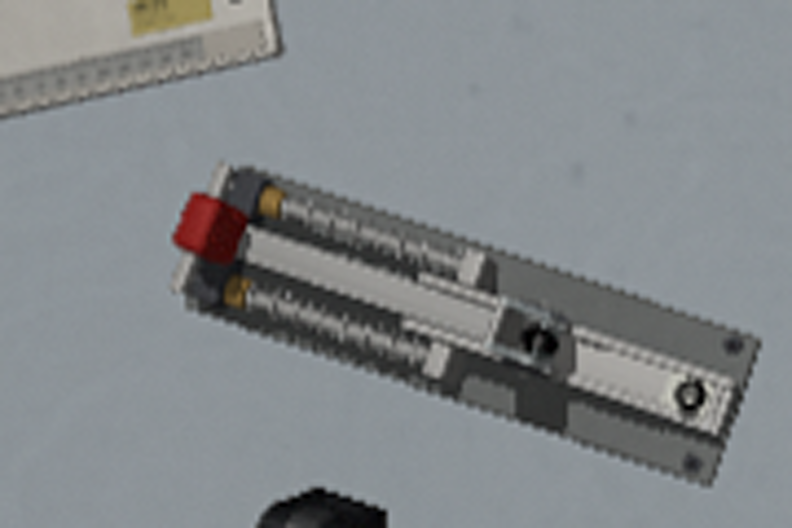

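The slide is home, the next ferrule has dropped, and the fed one stands in the nest at crop (690,396) in the top view. Now I'll locate it.

Run:
```python
from r import *
t=pickle.load(open("top3.pkl","rb"));s=pickle.load(open("side3.pkl","rb"))
c=lambda u,o:((u[0]+.5)/4.4-.5+o[0],(u[1]+.5)/4.4-.5+o[1])
a=ray(t,c((690,395),(130,215)),.0545); b=ray(s,c((123,340),(220,170)),.0425)
d=np.array([np.cos(fp[2]),np.sin(fp[2]),0]); l=np.array([-d[1],d[0],0]);o=np.array([fp[0],fp[1],0])
for p in(a,b): print(p,(p-o)@d,(p-o)@l)
u=proj(s,F(.0715,0,.0425))[0];print((u-[220,170]+.5)*4.4,(proj(t,F(.0715,0,.0545))[0]-[130,215]+.5)*4.4)
```

```text
[0.49436028 0.05805221 0.0545    ] 0.0731534615177219 -0.0015228447474337709
[0.49593365 0.062406   0.0425    ] 0.0685243298034033 -0.0014764336672382177
[124.73903728 344.03247366] [688.12289787 391.06298836]
```

Run:
```python
from r import *
q=quat(fp[2]+np.pi/2); X,Y=.0713,-.001
manip.reach(F(X,Y,.14),q); 
g=manip.move_l(F(X,Y,.048),feed=.1,guard=12); print(g,read_eef_pos(),read_ft_force())
manip.close_gripper(25); print(read_opening(),read_ft_force(),read_eef_pos())
manip.move_l(F(X,Y,.14),feed=.1); print(read_t(),read_opening(),read_ft_force());snap(4)
for n,b in(("side",(150,275,210,330)),("top",(215,335,130,310))):
    i=cv2.imread(f"pics/{n}4.png"); cv2.imwrite(f"pics/{n}4c.png",cv2.resize(i[b[0]:b[1],b[2]:b[3]],None,fx=4.4,fy=4.4,interpolation=2))
```

```text
False [0.49580607 0.05981865 0.04845467] [-0.14048166  0.00573274 -0.16199713]
0.1580122479241153 [ 0.32229141 -0.84935199  2.04404249] [0.49567874 0.05958738 0.04815365]
13.8083 0.15507346360194407 [-0.62706418  0.33461916 -0.21797115]
```

View pics/side4c.png

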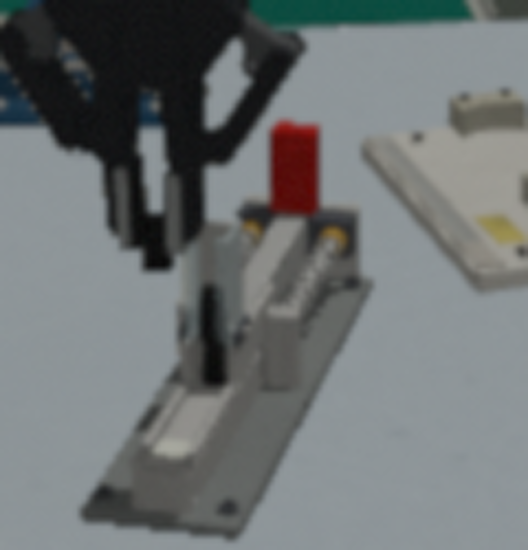

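The ferrule is held upright, with its black bottom showing below the pads at crop (157,255). The club head lies close along tray x, so I place with the jaws along tray y.

Run:
```python
from r import *
P=np.array([.502,-.158,0]); best=None
for sg in(1,-1):
    q=quat(tp[2]+np.pi/2,sg)
    js=[planner.inverse_kinematics(P+[0,0,z],q) for z in(.16,.02)]
    print(sg,[None if j is None else np.round(j,2).tolist() for j in js])
    if all(j is not None for j in js):
        c=np.abs(js[0]-read_q()).max()
        if best is None or c<best[0]: best=(c,q)
q=best[1]; print(best)
manip.reach(P+[0,0,.16],q)
manip.move_l(P+[0,0,.045],feed=.1); print(read_t(),read_eef_pos(),read_opening(),read_ft_force()); snap(5)
for n,b in(("side",(270,410,200,370)),("top",(210,340,355,490))):
    i=cv2.imread(f"pics/{n}5.png"); cv2.imwrite(f"pics/{n}5c.png",cv2.resize(i[b[0]:b[1],b[2]:b[3]],None,fx=4.4,fy=4.2,interpolation=2))
pickle.dump(q,open("q.pkl","wb"))
```

```text
1 [[0.87, 0.62, -0.91, 2.09, 0.71, 0.77, 0.82], [0.7, 0.8, -0.67, 2.15, 1.03, 0.55, 0.55]]
-1 [[0.24, 0.46, -0.03, 2.12, 0.03, 0.56, -1.64], [0.26, 0.7, -0.05, 2.17, 0.13, 0.27, -1.74]]
(np.float64(0.7021232038399619), array([ 0.43180817, -0.43180817,  0.55994795, -0.55994795]))
16.0833 [ 0.50245289 -0.15813089  0.04553071] 0.15593058782255026 [ 0.36163692 -0.7570425   0.45566239]
```

View pics/side5c.png

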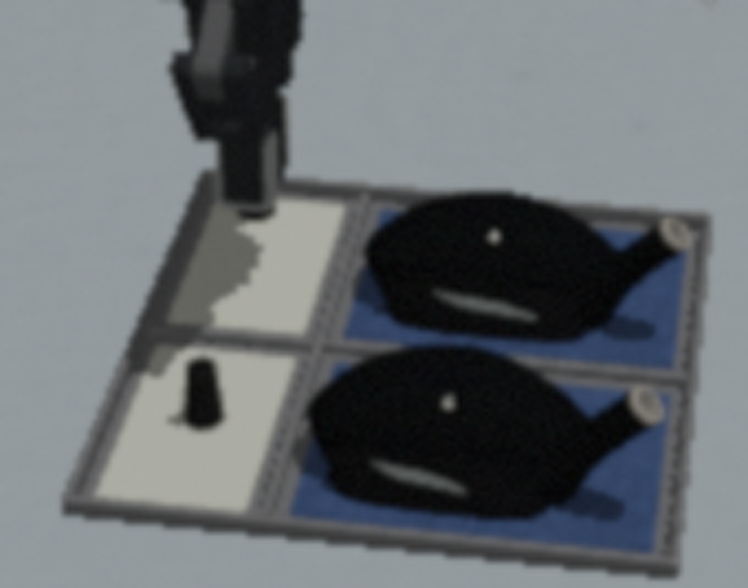

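The ferrule is over the left cell and clear of the club head. Lowering with a force guard.

Run:
```python
from r import *
P=np.array([.502,-.158,0])
manip.move_l(P+[0,0,.026],feed=.06)
g=manip.move_l(P+[0,0,.0175],feed=.012,guard=3); print(g,read_t(),read_eef_pos(),read_ft_force(),read_opening())
snap(6)
for n,b in(("side",(270,410,200,370)),("top",(210,340,355,490))):
    i=cv2.imread(f"pics/{n}6.png"); cv2.imwrite(f"pics/{n}6c.png",cv2.resize(i[b[0]:b[1],b[2]:b[3]],None,fx=4.4,fy=4.2,interpolation=2))
```

```text
True 17.1417 [ 0.502162   -0.15809594  0.02112239] [ 0.30682018 -0.51970346  5.48790904] 0.15774124217008917
```

View pics/side6c.png

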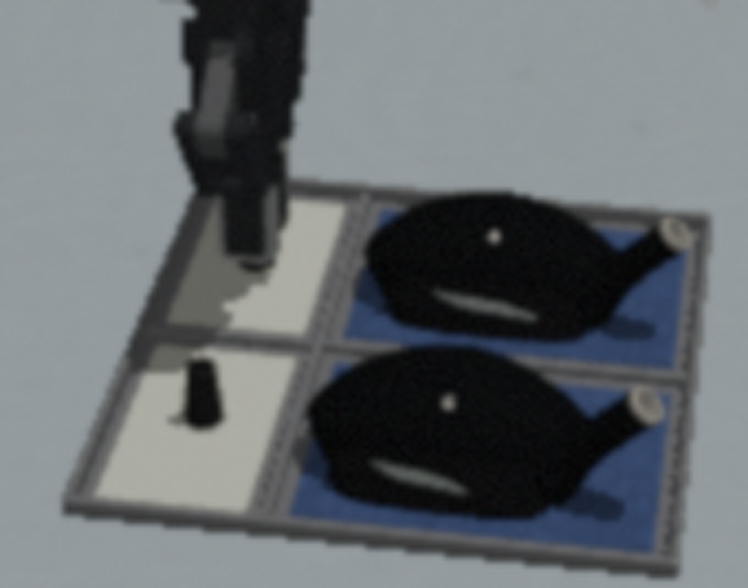

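Contact came at TCP 21.1 mm, just as predicted for the cell floor. I'll release, withdraw and check.

Run:
```python
from r import *
P=np.array([.502,-.158,0])
manip.let_go(); manip.move_l(P+[0,0,.17],feed=.1)
manip.reach([.45,-.42,.25],pickle.load(open("q.pkl","rb"))); manip.pause(.3)
print(read_t());snap(7)
for n,b in(("side",(270,410,200,370)),("top",(210,340,355,490))):
    i=cv2.imread(f"pics/{n}7.png"); cv2.imwrite(f"pics/{n}7c.png",cv2.resize(i[b[0]:b[1],b[2]:b[3]],None,fx=4.4,fy=4.2,interpolation=2))
```

```text
20.9583
```

View pics/side7.png

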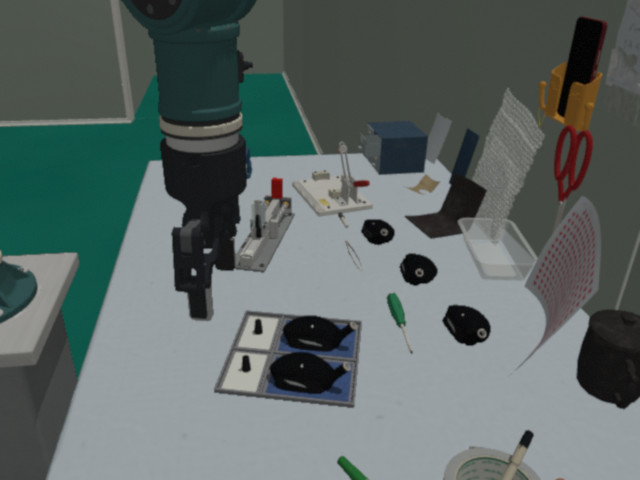

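View pics/top7.png

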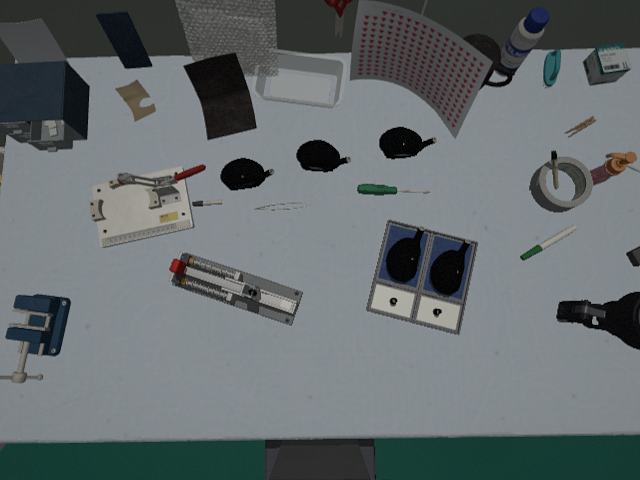

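View pics/side7c.png

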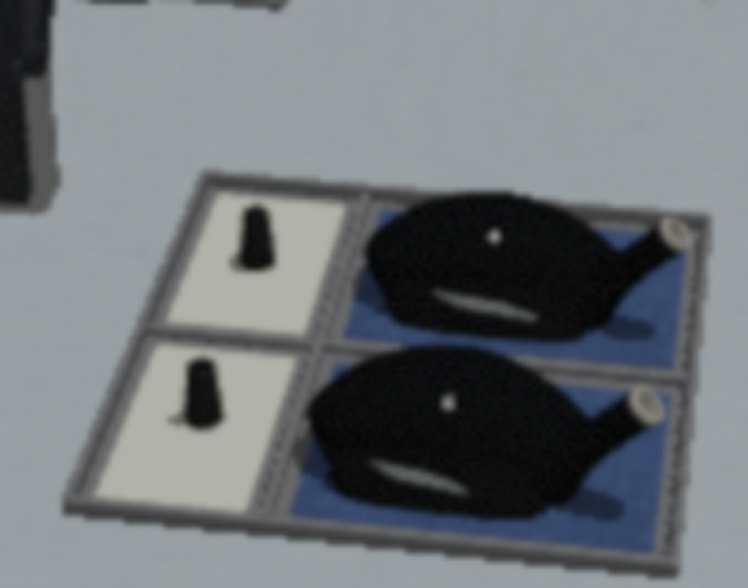

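```bash
python3 -c "
from station import *
print(read_ft_force(),read_t()); manip.sign_off()"
```

```text
[-0.38114875 -0.41143174 -0.52628038] 21.0583
the job is handed in; nothing more can be done
```

The job is done and handed in at 21 s: the fed ferrule stands upright in the tray's +y cell, which was the empty one.

- **Feeding:** I pinched the red grip and pushed it 75.0 mm. At the stop the force rose from 11 N to 21.5 N with no further travel. I then opened the fingers, and the slide sprang home by itself. The pictures show the next ferrule on the track and only one fed out.
- **Placing:** I took the ferrule from the nest by its upper part and lowered it under a force guard. It touched at a tool height of 21.1 mm, as predicted for the cell floor. I released it with the jaws along tray y, so the open fingers stayed clear of the club head.
- **Last checks:** The final pictures show the ferrule upright in its cell. The other ferrule, both club heads, the feeder and the three bystander tools look to be where they were at the start. The robot was clear of everything, with the force reading near zero.
- **Disagreements:** My tray fit left errors of 2–3 pixels (about 5 mm) between the two cameras. I placed the ferrule between that fit and the pad centre measured directly. The feeder fit agreed to about 2–3 mm. No check failed.

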